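Start the magnetic ring polisher

TASK

The magnetic polisher on this jeweller's bench is loaded; start it with the fingertips, in this order: push its open lid fully shut, press the white-marked end of the rocker on the control pod fully down to switch on the power, push the blue key fully in (it stays in), then press the green button all the way down for a moment and let it come back up. Do not press the yellow key or the red button, do not swing the lid further open, and do not pick up or shift any of the loose things on the bench.

Things in the scene. Friction and masses are not known exactly. Their poses are not given: they have to be found in the camera images.
- polisher: Magnetic polisher, a fixed blue box with a hinged white lid, 230 (x, front to back) x 200 (y) x 120 mm high. Origin: centre of its underside on the bench; +x points to its back (hinge side), z up. It stands on the left or the right of the bench, the control pod on the other side.
- lid (a joint): Hinge angle of the polisher's lid in rad: 0 = shut (hard stop, lid flat), positive = front edge raised; starts 0.5 to 0.9. Stiff hinge: the lid stays where it is left; 1 to 4 N downwards near the front edge moves it. White plate 190 mm front to back x 170 mm wide x 8 mm thick; its underside lies in the plane of the hinge axis and its front edge is 195 mm from that axis.
- lid_pad (a point): Point on top of the orange pad (32 x 60 mm) at the front edge of the polisher's lid, in the middle of the lid's width, 165 mm from the hinge axis along the lid and 10 mm above the lid's underside. It moves with the lid; with the lid shut it is 131 mm above the bench.
- lid_hinge (a point): Point on the lid's hinge axis, mid-width, 121 mm above the bench at the back of the polisher (96 mm behind its centre); the axis runs along the polisher's y. Does not move with the lid.
- pod: Control pod, a fixed grey box 170 (x, front to back) x 280 (y) x 50 mm high, origin at the centre of its underside; z up. On its top are a rocker (43 mm behind the centre, 60 mm to its -y side), and along its front, 37 mm before the centre, four controls in a row 64 mm apart whose order varies: a blue and a yellow square key, a green and a red round button.
- rocker (a joint): Angle of the power rocker in rad: -0.2 = off (white-marked end up), +0.2 = on (white-marked end fully down, hard stop); starts -0.2 to -0.17. It stays where it is left. Paddle 60 mm long (along the pod's y) x 28 mm wide, pivoted at its middle; the +y half is grey with a white bar, the -y half black. About 4 N at the marked end moves it. A black frame around it stands 58 mm above the bench.
- rocker_on (a point): Point on top of the rocker's white-marked half, 20 mm from the pivot (along the pod's +y); it moves with the rocker, from about 71 mm above the bench (off) to about 63 mm (on). Press straight down here.
- blue (a joint): Depth of the blue key in m: 0 = out, 0.006 = fully in (hard stop). No spring: it stays where it is pushed; about 3 N moves it.
- blue_top (a point): Centre of the top of the blue square key (32 x 32 mm cap in a 48 mm grey surround that is 60 mm above the bench); 68 mm above the bench when out. Moves with the key.
- yellow (a joint): Depth of the yellow key in m, made like the blue one; must stay out (0).
- yellow_top (a point): Centre of the top of the yellow square key, 68 mm above the bench.
- green (a joint): Depth of the green start button in m: 0 = out, 0.006 = fully down (hard stop). Sprung: about 1.5 N starts it, 5 N takes it fully down, and it comes back up when let go.
- green_top (a point): Centre of the top of the green round button (32 mm across, in a grey collar 48 mm across that is 62 mm above the bench); 68 mm above the bench when out. Moves with the button.
- red (a joint): Depth of the red stop button in m, made like the green one; must not be pressed.
- red_top (a point): Centre of the top of the red round button, 68 mm above the bench.
- jar: Loose amber jar, 40 mm across, 65 mm high, standing between pod and polisher. Origin: centre of underside.
- silver_ring: Loose silver ring with a blue stone, about 34 x 26 x 7 mm, lying on the pod's top behind the row of controls. Origin: centre of underside.
- burr_pot: Loose white pot of burrs, 70 mm across, 105 mm high, beyond the machines. Origin: centre of underside.
- mandrel: Loose steel ring mandrel standing on a 70 mm foot, 150 mm high, beyond the machines. Origin: centre of underside.
- loupe: Loose black loupe, 34 mm across, 24 mm high, beyond the machines. Origin: centre of underside.
- ring_box: Loose red ring box 55 x 55 x 40 mm, beyond the machines. Origin: centre of underside.

How it is judged:
By the outcome, as a careful person would: the job done as asked, in the order asked, and still so for the second after the job is handed in, with the robot touching nothing.
It also fails if it takes over 58 s, if anything falls off the work surface, if the arm or the gripper's body presses on something with over 40 N, if the wrist force passes 120 N, or if a joint passes its speed limit or range.

ROBOT

A 6-joint arm with a two-finger parallel gripper is mounted at the origin on the work surface. World frame = base frame: x ahead of the robot, y to its left, z up, the work surface at z = 0. Lengths are in m, angles in rad, forces in N, time in s.
With the tool pointing down it reaches from about 0.15 to 0.775 m from the base axis. Payload 6.1 kg.
Tool frame: the origin (TCP) lies at the very end of the fingers, on their centre line; the grasp point (between the pads) lies 19 mm behind it; z points along the fingers, y is the line along which they close (so a half turn about z gives the same grasp; the last joint's range is limited). The gripper opens to 85 mm and grips with 20 to 120 N. Pads are 22 mm wide; open, the fingers measure 114 mm over their backs; the gripper's body (76 mm by 85 mm) begins 54 mm behind the grasp point. The pads swing forward as they close: fully open they stand 13 mm farther back than shut.
Start: joints at [1.122, 0.126, -0.04, 1.405, 0, 1.571], TCP at [0.228, 0.473, 0.231] pointing down, gripper open.
Joint ranges: [-2.72, 2.72], [-0.95, 1.95], [-1.27, 1.35], [-1.78, 2.02], [-1.46, 1.47], [-3.14, 3.14]. Speed limits (rad/s): [2.39, 2.39, 3.01, 3.14, 3.14, 3.14].

INTERFACE

Orientations are given as a unit quaternion [x, y, z, w].
In Python, from bench import monitor, camera, get_calibration, robot gives the robot as it stands.
- The arm moves only by the tool step_arm, never from a script. Its argument "steps" is a list of rows, each an object of numbers: "tx", "ty", "tz": the shift along the world's x, y, z in mm; "ax", "ay", "az": the turn, a rotation vector about the world's x, y, z in rad; "hand": the closure, from 0 (fully open) to 1 (shut). A call has 1 to 12 rows; each row is the pose to reach, as a shift and turn from the pose commanded when the call began; what a row does not reach only later rows make up. A row lasts 1/10 s, in which the tool goes at most 50 mm and 8.59 degrees, less where a joint would pass 70% of its speed; a pose out of reach is approached as far as the arm can. A call with a gripper value outside its range is refused whole. The fingers move at their own pace and stop on an object; "squeeze" is the grip in N (left out, the last holds). Time passes only in rows, so rows that repeat a pose let the fingers close. It gives the time, the measured TCP pose, the force, the opening and the grip force at its end, in the units of the state.
- monitor.observe(): the state, without advancing time (a new reading comes with each control period).
- camera(name): name is "scene" or "side" or "wrist"; returns the picture (400x640x3 uint8, red, green, blue); there is no depth.
- get_calibration(name): a dict with "vertical_fov" (degrees; the focal length in pixels is half the picture's height over the tangent of half this angle, whatever the lens; pixels are square), "cx", "cy" (the principal point, pixels), "dist_coeffs" ([k1, k2, p1, p2, k3] as OpenCV has them; the pictures are not rectified), "eye" and "attitude" of the camera in the world; the wrist camera has in their place "hand_eye" (4x4, takes a point from camera to tool coordinates, whose origin is the TCP and whose axes are the flange's). Camera axes: x right, y down, z forward; pixel columns grow to the right and rows downward; lengths in m; the calibration is good to about 2 mm. A picture is of the moment at which its call begins: read the wrist's pose just before it. get_calibration takes no time and is no camera call.
- robot.sign_off(): hands the job in; it is judged then, once.
The state is a dict: "time": time; "joint_pos": joint angles; "joint_vel": joint speeds; "effort": joint torques, N m; "tcp_pos": TCP position; "tcp_rot": TCP orientation; "wrist_force": force on the tool from outside, world axes, zero at the start; "moment": the same for the moment, N m; "width": finger opening in m; "grip_force": force on a finger pad.
Only numpy, scipy, OpenCV 4.12 (cv2) and the standard library are available. Lean on these libraries where they do the work, as an engineer would, in place of code of your own. Each camera call takes 0.05 s, during which the arm holds its last target. There are 200 camera calls.

## Working session

There is one attempt and no reset: what is moved stays moved. The work goes in short steps, Python scripts to look and compute and a tool call to move; the robot and the scene stay as the last step left them, time stands still between calls to the robot, and variables do not carry over. Pictures are saved under pics/ and viewed, at most 10 in all, crops included, and the job is handed in when it is done.

Besides the shell and the picture viewer there is one more tool, called as name([rows], argument=value, ...), one row to a line, values as JSON. step_arm: Moves the arm, as the interface text tells. Its arguments: {"type":"object","properties":{"steps":{"type":"array"},"squeeze":{"type":"number"}},"required":["steps"]}

```bash
mkdir -p pics; python3 - <<'E'
from bench import monitor,camera,get_calibration,robot
import cv2
for n in ("scene","side"):
    cv2.imwrite(f"pics/{n}0.png",cv2.cvtColor(camera(n),cv2.COLOR_RGB2BGR)); print(get_calibration(n))
print(get_calibration("wrist")); print(monitor.observe())
E
```

```text
{'vertical_fov': 44.878221802123804, 'cx': 318.7257075959873, 'cy': 201.58611398569218, 'dist_coeffs': array([-0.01356371,  0.        ,  0.        ,  0.        ,  0.        ]), 'eye': array([ 1.34419522, -0.5529813 ,  1.05834725]), 'attitude': array([ 0.8357016 ,  0.39540913, -0.17249447, -0.33985307])}
{'vertical_fov': 54.79025256300801, 'cx': 314.2709231711986, 'cy': 196.58610935647098, 'dist_coeffs': array([-0.01159702,  0.        ,  0.        ,  0.        ,  0.        ]), 'eye': array([ 0.45165756, -0.62707807,  0.73442479]), 'attitude': array([ 0.91650995, -0.11311256,  0.04391226, -0.38116501])}
{'vertical_fov': 63.836143134487145, 'cx': 318.5370911348048, 'cy': 204.71739422141525, 'dist_coeffs': array([0.01268302, 0.        , 0.        , 0.        , 0.        ]), 'hand_eye': array([[-3.50372908e-04, -9.53794888e-01, -3.00458297e-01,
         7.63661744e-02],
       [ 9.99999937e-01, -3.53343973e-04, -4.44494659e-05,
         5.74159393e-04],
       [-6.37694549e-05, -3.00458293e-01,  9.53794952e-01,
        -1.43349208e-01],
       [ 0.00000000e+00,  0.00000000e+00,  0.00000000e+00,
         1.00000000e+00]])}
{'time': 0.1, 'joint_pos': array([ 1.12199181e+00,  1.26375786e-01, -4.05236827e-02,  1.40540322e+00,
        2.39969865e-06,  1.57080559e+00]), 'joint_vel': array([ 0.00122105, -0.00237656,  0.00286212,  0.00221118,  0.00030369,
       -0.0021041 ]), 'effort': array([ 2.40008179e-03, -4.36905026e+01,  3.53605413e+01,  1.36954247e-02,
        7.94532048e-05, -5.49512521e-06]), 'tcp_pos': array([0.22762917, 0.47267174, 0.23056928]), 'tcp_rot': array([ 2.22528099e-01,  9.74925986e-01, -7.34031791e-04, -1.68767245e-04]), 'wrist_force': array([-0.72503039, -0.67983062,  0.67328537]), 'moment': array([-0.06723316, -0.00107687, -0.0520598 ]), 'grip_force': 0.0, 'width': 0.08545897524379004}
```

View pics/scene0.png

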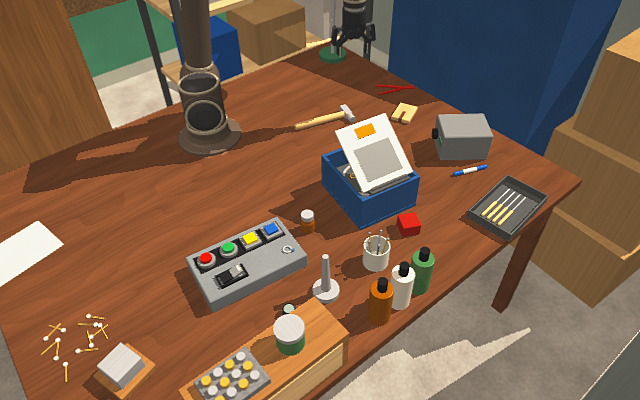

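View pics/side0.png

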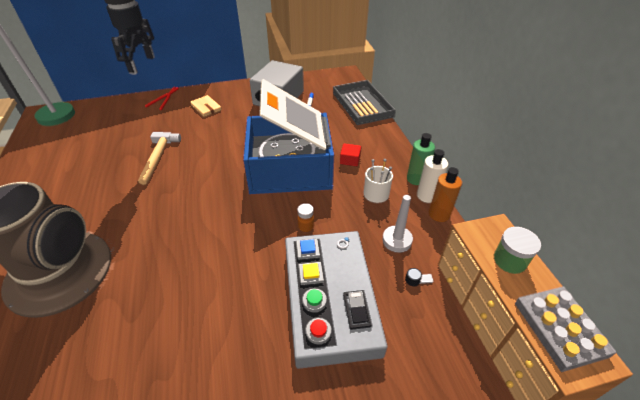

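The scene picture shows the pod around (247,262) with the row red, green, yellow, blue. The polisher is around (370,180) with its lid open and the orange pad at (365,130). The side picture shows the blue key at (309,249), green at (315,300), rocker at (357,309) and orange pad at (273,101). I'll enlarge both.

```bash
python3 - <<'E'
import cv2,numpy as np
a=cv2.imread("pics/side0.png");b=cv2.imread("pics/scene0.png")
f=lambda im,x,y,w,h,s:cv2.resize(im[y:y+h,x:x+w],None,fx=s,fy=s,interpolation=cv2.INTER_CUBIC)
A=f(a,280,225,110,140,4); B=f(a,235,75,110,140,4)*1
cv2.imwrite("pics/c1.png",cv2.hconcat([f(a,280,225,105,145,4),f(a,235,75,95,145,4)])) # 420|380 x 580
cv2.imwrite("pics/c2.png",cv2.hconcat([f(b,180,205,110,115,3.5),f(b,312,105,110,115,3.5)])) # 385|385
E
```

```text
(no output)
```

View pics/c1.png

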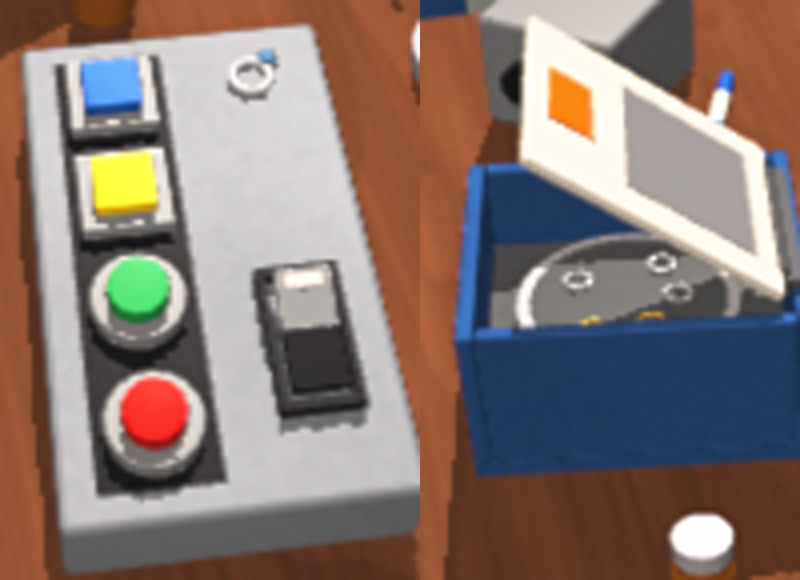

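View pics/c2.png

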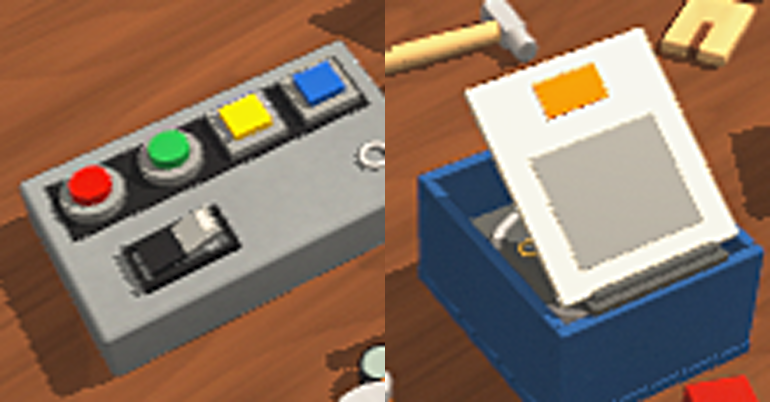

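The crops give pixels for the four controls, the rocker's grey half with its white bar, and the lid pad and corners. Next I triangulate from these.

```bash
cat > h.py <<'E'
import numpy as np,cv2
from scipy.spatial.transform import Rotation as R
from bench import get_calibration,monitor
def ray(n,uv,st=None):
    c=get_calibration(n);f=200/np.tan(np.radians(c["vertical_fov"]/2))
    K=np.array([[f,0,c["cx"]],[0,f,c["cy"]],[0,0,1]])
    p=cv2.undistortPoints(np.array([[uv]],float),K,c["dist_coeffs"])[0,0]
    if n=="wrist":
        T=np.eye(4);T[:3,:3]=R.from_quat(st["tcp_rot"]).as_matrix();T[:3,3]=st["tcp_pos"];T=T@c["hand_eye"]
        o,M=T[:3,3],T[:3,:3]
    else:o,M=c["eye"],R.from_quat(c["attitude"]).as_matrix()
    d=M@[p[0],p[1],1];return o,d/np.linalg.norm(d)
def tri(rs):
    A=sum(np.eye(3)-np.outer(d,d) for o,d in rs);b=sum((np.eye(3)-np.outer(d,d))@o for o,d in rs)
    x=np.linalg.solve(A,b);return x,max(np.linalg.norm(np.cross(x-o,d)) for o,d in rs)
def atz(r,z):o,d=r;return o+d*(z-o[2])/d[2]
E
python3 - <<'E'
from h import *
np.set_printoptions(precision=4,suppress=True)
P=lambda s,c:np.array(s)
z=dict(blue=.068,yellow=.068,green=.068,red=.068,rock=.071)
sd=dict(blue=(112,85),yellow=(125,182),green=(138,287),red=(155,410),rock=(305,297))
sc=dict(blue=(319,82),yellow=(246,117),green=(169,149),red=(90,184),rock=(203,232))
for k in z:
    a=ray("side",((sd[k][0]+.5)/4-.5+280,(sd[k][1]+.5)/4-.5+225));b=ray("scene",((sc[k][0]+.5)/3.5-.5+180,(sc[k][1]+.5)/3.5-.5+205))
    print(k,*tri([a,b]),atz(a,z[k]),atz(b,z[k]))
L=dict(pad=((571,103),(570,91)),fl=((533,18),(642,30)),fr=((525,163),(467,92)),br=((782,292),(570,302)))
for k,(s,c) in L.items():
    a=ray("side",((s[0]-420+.5)/4-.5+235,(s[1]+.5)/4-.5+75));b=ray("scene",((c[0]-385+.5)/3.5-.5+312,(c[1]+.5)/3.5-.5+105))
    print(k,*tri([a,b]))
E
```

```text
blue [ 0.5591 -0.1149  0.0635] 0.0014290793233580905 [ 0.5587 -0.1201  0.068 ] [ 0.5617 -0.1154  0.068 ]
yellow [ 0.5514 -0.1781  0.0626] 0.0008260892340222833 [ 0.5508 -0.1827  0.068 ] [ 0.5552 -0.1793  0.068 ]
green [ 0.5429 -0.2415  0.0657] 0.0004278488702932608 [ 0.5426 -0.2433  0.068 ] [ 0.5445 -0.2418  0.068 ]
red [ 0.535  -0.3053  0.0667] 0.0007250618020551367 [ 0.5349 -0.3067  0.068 ] [ 0.5356 -0.3049  0.068 ]
rock [ 0.6216 -0.2623  0.0594] 0.0012593826488715776 [ 0.6188 -0.27    0.071 ] [ 0.6294 -0.2644  0.071 ]
pad [0.5527 0.2311 0.2237] 0.0009354541158856202
fl [0.5432 0.32   0.2374] 0.001141761288702158
fr [0.5131 0.155  0.2353] 0.002281876500615384
br [0.6644 0.1335 0.1278] 0.0021754923501592937
```

step_arm([
  {"tz":40,"hand":1,"az":-0.12},
  {"tz":80,"tx":30,"ty":-20,"hand":1,"az":-0.25},
  {"tz":80,"tx":65,"ty":-47,"hand":1,"az":-0.38},
  {"tz":80,"tx":100,"ty":-72,"hand":1,"az":-0.51},
  {"tz":80,"tx":135,"ty":-98,"hand":1,"az":-0.64},
  {"tz":80,"tx":170,"ty":-124,"hand":1,"az":-0.77},
  {"tz":80,"tx":205,"ty":-150,"hand":1,"az":-0.9},
  {"tz":80,"tx":240,"ty":-175,"hand":1,"az":-1.03},
  {"tz":80,"tx":275,"ty":-200,"hand":1,"az":-1.15},
  {"tz":80,"tx":305,"ty":-222,"hand":1,"az":-1.25},
  {"tz":80,"tx":333,"ty":-243,"hand":1,"az":-1.25},
  {"tz":80,"tx":333,"ty":-243,"hand":1,"az":-1.25},
])

```text
invalid input at $.steps[0]: expected keys tx, ty, tz, ax, ay, az, hand
```

```bash
python3 - <<'E'
from h import *
from bench import camera
np.set_printoptions(precision=4,suppress=True)
s=monitor.observe();print(s["tcp_pos"],s["tcp_rot"],s["joint_pos"],s["wrist_force"],s["width"])
im=camera("scene")[60:240,290:450];im2=camera("side")[20:200,220:380]
cv2.imwrite("pics/n1.png",cv2.resize(cv2.cvtColor(np.hstack([im,im2]),cv2.COLOR_RGB2BGR),None,fx=2.5,fy=2.5,interpolation=2))
E
```

```text
[0.2276 0.4727 0.2306] [ 0.2225  0.9749 -0.0007 -0.0002] [ 1.122   0.1264 -0.0405  1.4054  0.      1.5708] [-0.725  -0.6798  0.6733] 0.08545897524379004
```

View pics/n1.png

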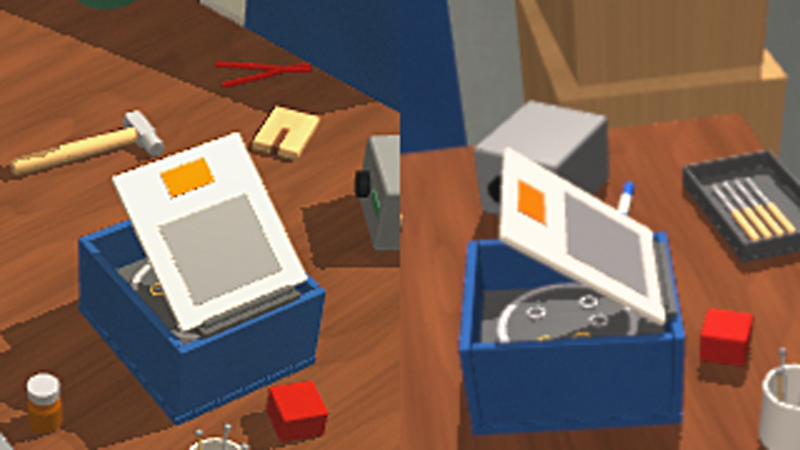

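The call was refused because every row needs all its keys. The picture shows the unchanged lid with the arm out of view, so I'm sending the move again.

step_arm([
  {"tx":0,"ty":0,"tz":40,"ax":0,"ay":0,"az":-0.12,"hand":1},
  {"tx":30,"ty":-20,"tz":80,"ax":0,"ay":0,"az":-0.25,"hand":1},
  {"tx":65,"ty":-47,"tz":80,"ax":0,"ay":0,"az":-0.38,"hand":1},
  {"tx":100,"ty":-72,"tz":80,"ax":0,"ay":0,"az":-0.51,"hand":1},
  {"tx":135,"ty":-98,"tz":80,"ax":0,"ay":0,"az":-0.64,"hand":1},
  {"tx":170,"ty":-124,"tz":80,"ax":0,"ay":0,"az":-0.77,"hand":1},
  {"tx":205,"ty":-150,"tz":80,"ax":0,"ay":0,"az":-0.9,"hand":1},
  {"tx":240,"ty":-175,"tz":80,"ax":0,"ay":0,"az":-1.03,"hand":1},
  {"tx":275,"ty":-200,"tz":80,"ax":0,"ay":0,"az":-1.15,"hand":1},
  {"tx":305,"ty":-222,"tz":80,"ax":0,"ay":0,"az":-1.25,"hand":1},
  {"tx":333,"ty":-243,"tz":80,"ax":0,"ay":0,"az":-1.25,"hand":1},
  {"tx":333,"ty":-243,"tz":80,"ax":0,"ay":0,"az":-1.25,"hand":1},
])

```text
time: 1.4
tcp_pos: [0.5635, 0.2274, 0.3096]
tcp_rot: [0.752, 0.659, -0.001, 0.0]
wrist_force: [-0.3, 0.2, -0.1]
width: 0.0001
grip_force: 0.0
```

```bash
python3 - <<'E'
from h import *
from bench import camera
np.set_printoptions(precision=4,suppress=True)
s=monitor.observe();print(s["tcp_pos"],s["tcp_rot"],s["joint_pos"],s["wrist_force"],s["width"])
im=camera("scene")[60:240,290:450];im2=camera("side")[20:200,220:380]
cv2.imwrite("pics/n2.png",cv2.resize(cv2.cvtColor(np.hstack([im,im2]),cv2.COLOR_RGB2BGR),None,fx=2.5,fy=2.5,interpolation=2))
E
```

```text
[0.5635 0.2274 0.3096] [ 0.7523  0.6588 -0.0009  0.0002] [ 0.384   0.3098  0.3633  1.6259 -0.001   2.0872] [-0.336   0.1758 -0.0846] 8.447751115912541e-05
```

View pics/n2.png

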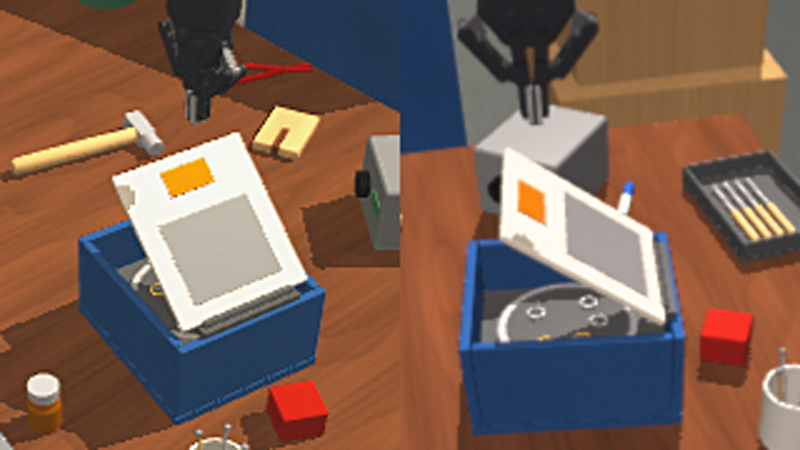

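The shut fingertips are above the pad. I'm pushing the lid down along its arc.

step_arm([
  {"tx":0,"ty":1,"tz":-40,"ax":0,"ay":0,"az":0,"hand":1},
  {"tx":0,"ty":2,"tz":-70,"ax":0,"ay":0,"az":0,"hand":1},
  {"tx":0,"ty":2,"tz":-79,"ax":0,"ay":0,"az":0,"hand":1},
  {"tx":0,"ty":2,"tz":-86,"ax":0,"ay":0,"az":0,"hand":1},
  {"tx":-4,"ty":3,"tz":-93,"ax":0,"ay":0,"az":0,"hand":1},
  {"tx":-9,"ty":4,"tz":-100,"ax":0,"ay":0,"az":0,"hand":1},
  {"tx":-13,"ty":5,"tz":-107,"ax":0,"ay":0,"az":0,"hand":1},
  {"tx":-18,"ty":5,"tz":-115,"ax":0,"ay":0,"az":0,"hand":1},
  {"tx":-21,"ty":6,"tz":-123,"ax":0,"ay":0,"az":0,"hand":1},
  {"tx":-24,"ty":6,"tz":-131,"ax":0,"ay":0,"az":0,"hand":1},
  {"tx":-27,"ty":7,"tz":-139,"ax":0,"ay":0,"az":0,"hand":1},
  {"tx":-29,"ty":7,"tz":-146,"ax":0,"ay":0,"az":0,"hand":1},
])

```text
time: 2.7
tcp_pos: [0.5314, 0.237, 0.1644]
tcp_rot: [0.751, 0.66, -0.0, -0.0]
wrist_force: [-0.7, 1.0, 1.0]
width: -0.0003
grip_force: 0.4
```

step_arm([
  {"tx":-2,"ty":0,"tz":-8,"ax":0,"ay":0,"az":0,"hand":1},
  {"tx":-4,"ty":1,"tz":-16,"ax":0,"ay":0,"az":0,"hand":1},
  {"tx":-5,"ty":1,"tz":-24,"ax":0,"ay":0,"az":0,"hand":1},
  {"tx":-5,"ty":1,"tz":-30,"ax":0,"ay":0,"az":0,"hand":1},
  {"tx":-6,"ty":1,"tz":-34,"ax":0,"ay":0,"az":0,"hand":1},
  {"tx":-6,"ty":1,"tz":-34,"ax":0,"ay":0,"az":0,"hand":1},
])

```text
time: 3.3
tcp_pos: [0.5259, 0.238, 0.1314]
tcp_rot: [0.751, 0.66, 0.0, 0.0]
wrist_force: [-0.6, 0.7, 0.3]
width: 0.0001
grip_force: 0.0
```

step_arm([
  {"tx":0,"ty":0,"tz":-2,"ax":0,"ay":0,"az":0,"hand":1},
  {"tx":0,"ty":0,"tz":-4,"ax":0,"ay":0,"az":0,"hand":1},
  {"tx":0,"ty":0,"tz":-4,"ax":0,"ay":0,"az":0,"hand":1},
])

```text
time: 3.6
tcp_pos: [0.5261, 0.2381, 0.1308]
tcp_rot: [0.751, 0.66, 0.002, 0.001]
wrist_force: [-7.0, -3.9, 20.9]
width: 0.0004
grip_force: 10.5
```

The stop is firm: 21 N at 0.131 m, so the lid is shut. Now I lift and move over the rocker.

step_arm([
  {"tx":0,"ty":0,"tz":10,"ax":0,"ay":0,"az":0,"hand":1},
  {"tx":0,"ty":0,"tz":55,"ax":0,"ay":0,"az":0,"hand":1},
  {"tx":10,"ty":-45,"tz":75,"ax":0,"ay":0,"az":0,"hand":1},
  {"tx":20,"ty":-94,"tz":75,"ax":0,"ay":0,"az":0,"hand":1},
  {"tx":30,"ty":-143,"tz":75,"ax":0,"ay":0,"az":0,"hand":1},
  {"tx":40,"ty":-192,"tz":75,"ax":0,"ay":0,"az":0,"hand":1},
  {"tx":50,"ty":-240,"tz":75,"ax":0,"ay":0,"az":0,"hand":1},
  {"tx":60,"ty":-288,"tz":75,"ax":0,"ay":0,"az":0,"hand":1},
  {"tx":69,"ty":-336,"tz":75,"ax":0,"ay":0,"az":0,"hand":1},
  {"tx":78,"ty":-384,"tz":75,"ax":0,"ay":0,"az":0,"hand":1},
  {"tx":87,"ty":-430,"tz":75,"ax":0,"ay":0,"az":0,"hand":1},
  {"tx":91,"ty":-470,"tz":75,"ax":0,"ay":0,"az":0,"hand":1},
])

```text
time: 4.8
tcp_pos: [0.6171, -0.2346, 0.2018]
tcp_rot: [0.751, 0.66, -0.0, -0.0]
wrist_force: [1.2, 0.6, -0.4]
width: 0.0003
grip_force: 0.0
```

step_arm([
  {"tx":5,"ty":-30,"tz":0,"ax":0,"ay":0,"az":0,"hand":1},
  {"tx":5,"ty":-30,"tz":-30,"ax":0,"ay":0,"az":0,"hand":1},
  {"tx":5,"ty":-30,"tz":-50,"ax":0,"ay":0,"az":0,"hand":1},
  {"tx":5,"ty":-30,"tz":-50,"ax":0,"ay":0,"az":0,"hand":1},
])

```text
time: 5.2
tcp_pos: [0.6201, -0.2619, 0.1484]
tcp_rot: [0.751, 0.66, -0.001, -0.003]
wrist_force: [0.1, 0.7, -0.3]
width: 0.0001
grip_force: 0.0
```

```bash
python3 - <<'E'
from h import *
from bench import camera
np.set_printoptions(precision=4,suppress=True)
s=monitor.observe();print(s["tcp_pos"],s["tcp_rot"],s["joint_pos"],s["wrist_force"])
np.save("s.npy",s,allow_pickle=True)
w=camera("wrist");a=camera("side")
g=cv2.resize(a[60:210,220:350],None,fx=2,fy=2)
o=np.zeros((600,640,3),np.uint8);o[:400]=w;o[400:,:]=cv2.resize(a[60:360,220:420],None,fx=0.66,fy=0.66)[:200,:1]*0
cv2.imwrite("pics/n3.png",cv2.cvtColor(w,cv2.COLOR_RGB2BGR))
E
```

```text
[ 0.6201 -0.2619  0.1484] [ 0.7511  0.6601 -0.0014 -0.0028] [-0.3996  0.425   0.1725  1.3246  0.      1.3   ] [ 0.1006  0.7283 -0.2505]Traceback (most recent call last):
  File "<stdin>", line 8, in <module>
ValueError: could not broadcast input array from shape (198,1,3) into shape (200,640,3)
```

```bash
python3 - <<'E'
from h import *
from bench import camera
np.set_printoptions(precision=4,suppress=True)
s=monitor.observe();print(s["tcp_pos"],s["tcp_rot"])
cv2.imwrite("pics/n3.png",cv2.cvtColor(camera("wrist"),cv2.COLOR_RGB2BGR))
E
```

```text
[ 0.6216 -0.2619  0.1522] [ 0.7509  0.6604 -0.0002 -0.0005]
```

View pics/n3.png

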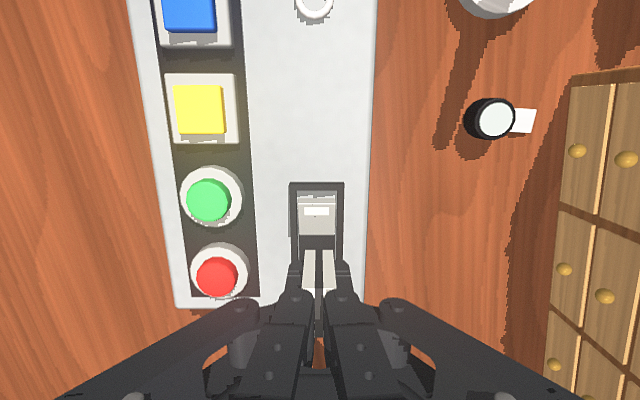

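The wrist picture shows blue at (189,12), yellow (199,109), green (208,201), red (217,277) and the rocker's grey half at (316,215). The finger tips are just in front of the rocker.

```bash
python3 - <<'E'
from h import *
np.set_printoptions(precision=4,suppress=True)
s=monitor.observe()
for k,uv,z in [("blue",(189,12),.068),("yellow",(199,109),.068),("green",(208.5,201),.068),("red",(217,277),.068),("whitebar",(316,211),.0725),("mid",(318,235),.067)]:print(k,atz(ray("wrist",uv,s),z))
E
```

```text
blue [ 0.5594 -0.1215  0.068 ]
yellow [ 0.5515 -0.1788  0.068 ]
green [ 0.5428 -0.2436  0.068 ]
red [ 0.535  -0.3067  0.068 ]
whitebar [ 0.6212 -0.2601  0.0725]
mid [ 0.6199 -0.2815  0.067 ]
```

step_arm([
  {"tx":0,"ty":2,"tz":-40,"ax":0,"ay":0,"az":0,"hand":1},
  {"tx":0,"ty":2,"tz":-70,"ax":0,"ay":0,"az":0,"hand":1},
  {"tx":0,"ty":2,"tz":-76,"ax":0,"ay":0,"az":0,"hand":1},
  {"tx":0,"ty":2,"tz":-80,"ax":0,"ay":0,"az":0,"hand":1},
  {"tx":0,"ty":2,"tz":-84,"ax":0,"ay":0,"az":0,"hand":1},
  {"tx":0,"ty":2,"tz":-88,"ax":0,"ay":0,"az":0,"hand":1},
  {"tx":0,"ty":2,"tz":-88,"ax":0,"ay":0,"az":0,"hand":1},
])

```text
time: 6.05
tcp_pos: [0.6229, -0.2601, 0.0656]
tcp_rot: [0.751, 0.661, 0.001, 0.001]
wrist_force: [0.7, 2.4, 2.4]
width: -0.0001
grip_force: 1.4
```

step_arm([
  {"tx":0,"ty":0,"tz":-2,"ax":0,"ay":0,"az":0,"hand":1},
  {"tx":0,"ty":0,"tz":-4,"ax":0,"ay":0,"az":0,"hand":1},
  {"tx":0,"ty":0,"tz":-4,"ax":0,"ay":0,"az":0,"hand":1},
])

```text
time: 6.35
tcp_pos: [0.623, -0.2599, 0.0629]
tcp_rot: [0.751, 0.661, 0.001, 0.001]
wrist_force: [0.2, 4.3, 12.0]
width: 0.0001
grip_force: 6.0
```

step_arm([
  {"tx":0,"ty":0,"tz":-2,"ax":0,"ay":0,"az":0,"hand":1},
  {"tx":0,"ty":0,"tz":-3,"ax":0,"ay":0,"az":0,"hand":1},
  {"tx":0,"ty":0,"tz":-3,"ax":0,"ay":0,"az":0,"hand":1},
])

```text
time: 6.65
tcp_pos: [0.6232, -0.2599, 0.0626]
tcp_rot: [0.751, 0.661, 0.002, 0.002]
wrist_force: [-5.8, 7.0, 24.8]
width: -0.0
grip_force: 12.8
```

The rocker is at its hard stop. Next I lift and move over the blue key.

step_arm([
  {"tx":0,"ty":0,"tz":15,"ax":0,"ay":0,"az":0,"hand":1},
  {"tx":0,"ty":0,"tz":60,"ax":0,"ay":0,"az":0,"hand":1},
  {"tx":-18,"ty":38,"tz":65,"ax":0,"ay":0,"az":0,"hand":1},
  {"tx":-36,"ty":78,"tz":65,"ax":0,"ay":0,"az":0,"hand":1},
  {"tx":-54,"ty":118,"tz":65,"ax":0,"ay":0,"az":0,"hand":1},
  {"tx":-63,"ty":143,"tz":65,"ax":0,"ay":0,"az":0,"hand":1},
  {"tx":-63,"ty":143,"tz":35,"ax":0,"ay":0,"az":0,"hand":1},
  {"tx":-63,"ty":143,"tz":35,"ax":0,"ay":0,"az":0,"hand":1},
  {"tx":-63,"ty":143,"tz":35,"ax":0,"ay":0,"az":0,"hand":1},
])

```text
time: 7.55
tcp_pos: [0.5583, -0.1173, 0.0922]
tcp_rot: [0.751, 0.66, -0.001, -0.0]
wrist_force: [-0.3, -0.1, 0.7]
width: 0.0
grip_force: 0.0
```

```bash
python3 - <<'E'
from h import *
from bench import camera
np.set_printoptions(precision=4,suppress=True)
s=monitor.observe();print(s["tcp_pos"],s["wrist_force"])
a=cv2.resize(camera("side")[190:365,250:400],(510,595),interpolation=2)
cv2.imwrite("pics/n4.png",cv2.cvtColor(a,cv2.COLOR_RGB2BGR))
E
```

```text
[ 0.5583 -0.1173  0.0922] [-0.256  -0.059   0.6649]
```

View pics/n4.png

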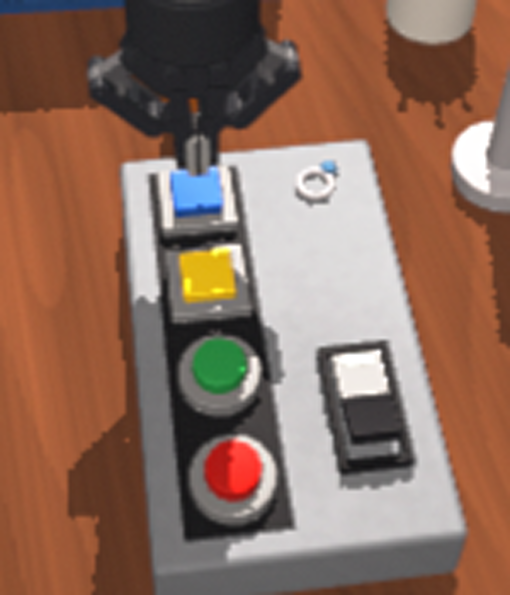

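The rocker is tilted on at about (360,385), and the fingers are above the blue key at (197,190). Pressing blue.

step_arm([
  {"tx":1,"ty":1,"tz":-18,"ax":0,"ay":0,"az":0,"hand":1},
  {"tx":1,"ty":1,"tz":-24,"ax":0,"ay":0,"az":0,"hand":1},
  {"tx":1,"ty":1,"tz":-28,"ax":0,"ay":0,"az":0,"hand":1},
  {"tx":1,"ty":1,"tz":-32,"ax":0,"ay":0,"az":0,"hand":1},
  {"tx":1,"ty":1,"tz":-35,"ax":0,"ay":0,"az":0,"hand":1},
  {"tx":1,"ty":1,"tz":-35,"ax":0,"ay":0,"az":0,"hand":1},
])

```text
time: 8.2
tcp_pos: [0.5603, -0.1168, 0.0615]
tcp_rot: [0.751, 0.66, 0.001, 0.002]
wrist_force: [-10.1, 0.8, 25.4]
width: 0.0
grip_force: 12.3
```

Blue is fully in: 25 N at 0.0615 m. Moving to green.

step_arm([
  {"tx":0,"ty":0,"tz":15,"ax":0,"ay":0,"az":0,"hand":1},
  {"tx":0,"ty":0,"tz":55,"ax":0,"ay":0,"az":0,"hand":1},
  {"tx":-6,"ty":-40,"tz":60,"ax":0,"ay":0,"az":0,"hand":1},
  {"tx":-11,"ty":-85,"tz":60,"ax":0,"ay":0,"az":0,"hand":1},
  {"tx":-16,"ty":-126,"tz":60,"ax":0,"ay":0,"az":0,"hand":1},
  {"tx":-16,"ty":-126,"tz":30,"ax":0,"ay":0,"az":0,"hand":1},
  {"tx":-16,"ty":-126,"tz":30,"ax":0,"ay":0,"az":0,"hand":1},
  {"tx":-16,"ty":-126,"tz":30,"ax":0,"ay":0,"az":0,"hand":1},
])

```text
time: 9.0
tcp_pos: [0.5432, -0.2417, 0.0872]
tcp_rot: [0.751, 0.66, -0.0, -0.001]
wrist_force: [0.2, 0.5, 0.1]
width: -0.0002
grip_force: 0.0
```

```bash
python3 - <<'E'
from h import *
from bench import camera
np.set_printoptions(precision=4,suppress=True)
s=monitor.observe();print(s["tcp_pos"],s["wrist_force"])
a=cv2.resize(camera("side")[190:365,250:400],(510,595),interpolation=2)
cv2.imwrite("pics/n5.png",cv2.cvtColor(a,cv2.COLOR_RGB2BGR))
E
```

```text
[ 0.5432 -0.2417  0.0872] [0.25   0.496  0.1314]
```

View pics/n5.png

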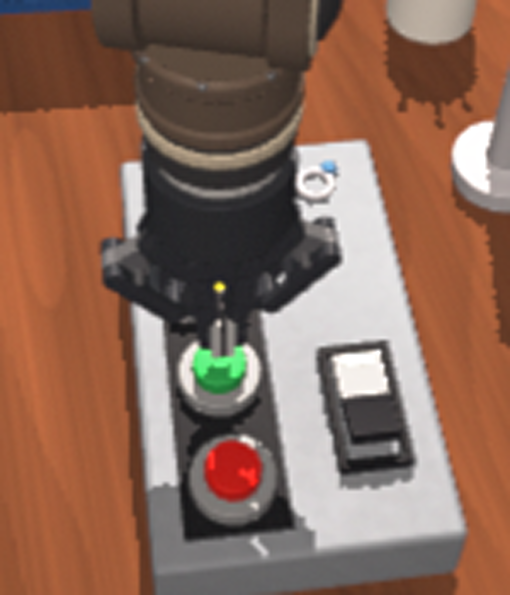

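The fingers are over green at (220,365). I press it fully, hold briefly, then lift.

step_arm([
  {"tx":0,"ty":-1,"tz":-15,"ax":0,"ay":0,"az":0,"hand":1},
  {"tx":0,"ty":-1,"tz":-20,"ax":0,"ay":0,"az":0,"hand":1},
  {"tx":0,"ty":-1,"tz":-24,"ax":0,"ay":0,"az":0,"hand":1},
  {"tx":0,"ty":-1,"tz":-28,"ax":0,"ay":0,"az":0,"hand":1},
  {"tx":0,"ty":-1,"tz":-31,"ax":0,"ay":0,"az":0,"hand":1},
  {"tx":0,"ty":-1,"tz":-31,"ax":0,"ay":0,"az":0,"hand":1},
])

```text
time: 9.65
tcp_pos: [0.5452, -0.2426, 0.0653]
tcp_rot: [0.751, 0.661, 0.002, 0.003]
wrist_force: [-16.4, 7.5, 48.2]
width: 0.0
grip_force: 23.9
```

step_arm([
  {"tx":0,"ty":0,"tz":10,"ax":0,"ay":0,"az":0,"hand":1},
  {"tx":0,"ty":0,"tz":50,"ax":0,"ay":0,"az":0,"hand":1},
  {"tx":0,"ty":0,"tz":95,"ax":0,"ay":0,"az":0,"hand":1},
  {"tx":-40,"ty":0,"tz":130,"ax":0,"ay":0,"az":0,"hand":1},
  {"tx":-85,"ty":0,"tz":150,"ax":0,"ay":0,"az":0,"hand":1},
  {"tx":-130,"ty":0,"tz":150,"ax":0,"ay":0,"az":0,"hand":1},
  {"tx":-170,"ty":0,"tz":150,"ax":0,"ay":0,"az":0,"hand":1},
  {"tx":-200,"ty":0,"tz":150,"ax":0,"ay":0,"az":0,"hand":1},
  {"tx":-200,"ty":0,"tz":150,"ax":0,"ay":0,"az":0,"hand":1},
])

```text
time: 10.55
tcp_pos: [0.341, -0.2422, 0.2077]
tcp_rot: [0.751, 0.66, -0.0, 0.001]
wrist_force: [0.7, -0.3, 0.5]
width: -0.0003
grip_force: 0.0
```

```bash
python3 - <<'E'
from h import *
from bench import camera
a=camera("side");b=np.hstack([cv2.resize(a[215:365,270:390],(400,500),interpolation=2),cv2.resize(a[75:225,235:355],(400,500),interpolation=2)])
cv2.imwrite("pics/n6.png",cv2.cvtColor(b,cv2.COLOR_RGB2BGR))
E
```

```text
(no output)
```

View pics/n6.png

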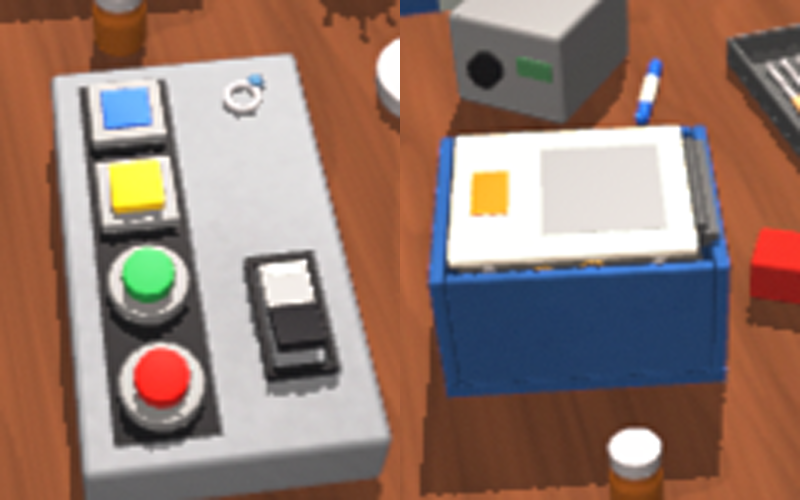

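Lid shut, rocker on and blue in all look right, and green has come back up. But green stopped at 0.0653 m under 48 N, when fully down should read about 0.062 m. I'll go back and profile it gently.

step_arm([
  {"tx":50,"ty":0,"tz":0,"ax":0,"ay":0,"az":0,"hand":1},
  {"tx":100,"ty":0,"tz":0,"ax":0,"ay":0,"az":0,"hand":1},
  {"tx":150,"ty":0,"tz":0,"ax":0,"ay":0,"az":0,"hand":1},
  {"tx":190,"ty":0,"tz":-30,"ax":0,"ay":0,"az":0,"hand":1},
  {"tx":201,"ty":0,"tz":-75,"ax":0,"ay":0,"az":0,"hand":1},
  {"tx":201,"ty":0,"tz":-110,"ax":0,"ay":0,"az":0,"hand":1},
  {"tx":201,"ty":0,"tz":-130,"ax":0,"ay":0,"az":0,"hand":1},
  {"tx":201,"ty":0,"tz":-135,"ax":0,"ay":0,"az":0,"hand":1},
  {"tx":201,"ty":0,"tz":-135,"ax":0,"ay":0,"az":0,"hand":1},
  {"tx":201,"ty":0,"tz":-135,"ax":0,"ay":0,"az":0,"hand":1},
])

```text
time: 11.6
tcp_pos: [0.5459, -0.2432, 0.0728]
tcp_rot: [0.751, 0.661, 0.0, 0.001]
wrist_force: [0.8, 0.6, 0.4]
width: 0.0004
grip_force: 0.0
```

step_arm([
  {"tx":0,"ty":0,"tz":-2,"ax":0,"ay":0,"az":0,"hand":1},
  {"tx":0,"ty":0,"tz":-3,"ax":0,"ay":0,"az":0,"hand":1},
  {"tx":0,"ty":0,"tz":-3,"ax":0,"ay":0,"az":0,"hand":1},
])

```text
time: 11.9
tcp_pos: [0.5459, -0.2435, 0.0695]
tcp_rot: [0.751, 0.66, 0.001, 0.001]
wrist_force: [2.0, 0.5, 3.0]
width: 0.0
grip_force: 1.4
```

step_arm([
  {"tx":0,"ty":0,"tz":-2,"ax":0,"ay":0,"az":0,"hand":1},
  {"tx":0,"ty":0,"tz":-2,"ax":0,"ay":0,"az":0,"hand":1},
])

```text
time: 12.1
tcp_pos: [0.5456, -0.2435, 0.067]
tcp_rot: [0.751, 0.66, 0.0, 0.001]
wrist_force: [3.3, -0.3, 3.4]
width: -0.0
grip_force: 2.1
```

step_arm([
  {"tx":0,"ty":0,"tz":-2,"ax":0,"ay":0,"az":0,"hand":1},
  {"tx":0,"ty":0,"tz":-2,"ax":0,"ay":0,"az":0,"hand":1},
])

```text
time: 12.3
tcp_pos: [0.5457, -0.2435, 0.066]
tcp_rot: [0.751, 0.66, 0.001, 0.001]
wrist_force: [1.6, -0.3, 11.5]
width: 0.0
grip_force: 5.6
```

step_arm([
  {"tx":0,"ty":0,"tz":5,"ax":0,"ay":0,"az":0,"hand":1},
  {"tx":-2,"ty":0,"tz":12,"ax":0,"ay":0,"az":0,"hand":1},
  {"tx":-2,"ty":0,"tz":12,"ax":0,"ay":0,"az":0,"hand":1},
  {"tx":-2,"ty":0,"tz":12,"ax":0,"ay":0,"az":0,"hand":1},
])

```text
time: 12.7
tcp_pos: [0.5419, -0.2428, 0.0757]
tcp_rot: [0.751, 0.66, -0.0, -0.001]
wrist_force: [0.2, 0.4, 0.4]
width: -0.0002
grip_force: 0.0
```

```bash
cat > g.py <<'E'
from h import *
from bench import camera
import sys
s=monitor.observe();print(s["tcp_pos"].round(4),s["wrist_force"].round(1))
for n,(u,v) in dict(side=(314,299),scene=(228,247)).items():
    a=cv2.cvtColor(camera(n),cv2.COLOR_RGB2HSV)[v-16:v+17,u-16:u+17].astype(int)
    m=(abs(a[...,0]-70)<15)&(a[...,1]>110)&(a[...,2]>50)
    y,x=np.nonzero(m);print(n,len(y),"rows",y.min()+v-16,y.max()+v-16,"cols",x.min()+u-16,x.max()+u-16,"rowcounts",m.sum(1)[m.any(1)])
E
python3 g.py
```

```text
[ 0.5419 -0.2428  0.0757] [0.2 0.4 0.4]
side 100 rows 295 305 cols 307 321 rowcounts [ 3  6  7  7 15 13 13 12 11  9  4]
scene 62 rows 244 252 cols 222 233 rowcounts [ 1  2  5  7 12 11 10  8  6]
```

step_arm([
  {"tx":0,"ty":0,"tz":-3,"ax":0,"ay":0,"az":0,"hand":1},
  {"tx":0,"ty":0,"tz":-3,"ax":0,"ay":0,"az":0,"hand":1},
  {"tx":0,"ty":0,"tz":-3,"ax":0,"ay":0,"az":0,"hand":1},
])

```text
time: 13.1
tcp_pos: [0.5425, -0.2429, 0.0728]
tcp_rot: [0.751, 0.66, -0.0, -0.0]
wrist_force: [0.3, -0.4, -0.1]
width: 0.0002
grip_force: 0.0
```

step_arm([
  {"tx":0,"ty":0,"tz":-1,"ax":0,"ay":0,"az":0,"hand":1},
  {"tx":0,"ty":0,"tz":-1,"ax":0,"ay":0,"az":0,"hand":1},
  {"tx":0,"ty":0,"tz":-1,"ax":0,"ay":0,"az":0,"hand":1},
])

```text
time: 13.4
tcp_pos: [0.5428, -0.243, 0.0723]
tcp_rot: [0.751, 0.66, 0.0, -0.0]
wrist_force: [0.3, 0.7, -0.2]
width: -0.0002
grip_force: 0.0
```

step_arm([
  {"tx":0,"ty":0,"tz":-1,"ax":0,"ay":0,"az":0,"hand":1},
  {"tx":0,"ty":0,"tz":-1,"ax":0,"ay":0,"az":0,"hand":1},
  {"tx":0,"ty":0,"tz":-1,"ax":0,"ay":0,"az":0,"hand":1},
])

```text
time: 13.7
tcp_pos: [0.5429, -0.2431, 0.0715]
tcp_rot: [0.751, 0.66, 0.0, 0.0]
wrist_force: [-0.7, -0.1, 1.4]
width: -0.0001
grip_force: 0.8
```

step_arm([
  {"tx":0,"ty":0,"tz":-1,"ax":0,"ay":0,"az":0,"hand":1},
  {"tx":0,"ty":0,"tz":-1,"ax":0,"ay":0,"az":0,"hand":1},
  {"tx":0,"ty":0,"tz":-1,"ax":0,"ay":0,"az":0,"hand":1},
])

```text
time: 14.0
tcp_pos: [0.5429, -0.2431, 0.0704]
tcp_rot: [0.751, 0.66, 0.0, 0.0]
wrist_force: [-0.1, 0.1, 2.5]
width: -0.0002
grip_force: 1.1
```

step_arm([
  {"tx":0,"ty":0,"tz":-1,"ax":0,"ay":0,"az":0,"hand":1},
  {"tx":0,"ty":0,"tz":-1,"ax":0,"ay":0,"az":0,"hand":1},
  {"tx":0,"ty":0,"tz":-1,"ax":0,"ay":0,"az":0,"hand":1},
])

```text
time: 14.3
tcp_pos: [0.5429, -0.243, 0.0694]
tcp_rot: [0.751, 0.66, 0.0, 0.0]
wrist_force: [-0.6, 0.9, 3.1]
width: 0.0004
grip_force: 1.4
```

step_arm([
  {"tx":0,"ty":0,"tz":-2,"ax":0,"ay":0,"az":0,"hand":1},
  {"tx":0,"ty":0,"tz":-5,"ax":0,"ay":0,"az":0,"hand":1},
  {"tx":0,"ty":0,"tz":-5,"ax":0,"ay":0,"az":0,"hand":1},
])

```text
time: 14.6
tcp_pos: [0.543, -0.2431, 0.0659]
tcp_rot: [0.751, 0.66, 0.0, 0.001]
wrist_force: [-4.4, 2.1, 14.2]
width: 0.0001
grip_force: 7.0
```

```bash
python3 g.py
```

```text
[ 0.543  -0.2431  0.0659] [-4.4  2.1 14.2]
side 66 rows 295 305 cols 307 321 rowcounts [ 1  2  2  5  6  7  7 12 11  9  4]
scene 33 rows 245 252 cols 223 233 rowcounts [1 1 1 4 5 7 8 6]
```

Contact came at 0.0717 m and the hard stop at 0.0657 m, with about 1.5 N rising to 5 N in between. That is the full 6 mm travel, so green does go fully down. Now I release and retreat.

step_arm([
  {"tx":0,"ty":0,"tz":10,"ax":0,"ay":0,"az":0,"hand":1},
  {"tx":0,"ty":0,"tz":50,"ax":0,"ay":0,"az":0,"hand":1},
  {"tx":0,"ty":0,"tz":95,"ax":0,"ay":0,"az":0,"hand":1},
  {"tx":-40,"ty":0,"tz":130,"ax":0,"ay":0,"az":0,"hand":1},
  {"tx":-85,"ty":0,"tz":140,"ax":0,"ay":0,"az":0,"hand":1},
  {"tx":-130,"ty":0,"tz":140,"ax":0,"ay":0,"az":0,"hand":1},
  {"tx":-150,"ty":0,"tz":140,"ax":0,"ay":0,"az":0,"hand":1},
  {"tx":-150,"ty":0,"tz":140,"ax":0,"ay":0,"az":0,"hand":1},
  {"tx":-150,"ty":0,"tz":140,"ax":0,"ay":0,"az":0,"hand":1},
])

```text
time: 15.6
tcp_pos: [0.393, -0.2432, 0.2043]
tcp_rot: [0.751, 0.66, 0.0, 0.0]
wrist_force: [0.2, -0.6, 0.1]
width: 0.0
grip_force: 0.0
```

```bash
python3 g.py; python3 -c "
from bench import robot;print(robot.sign_off())"
```

```text
[ 0.393  -0.2432  0.2043] [ 0.2 -0.6  0.1]
side 190 rows 290 305 cols 307 321 rowcounts [ 6  9 11 13 14 15 15 15 15 15 14 13 12 11  8  4]
scene 101 rows 242 252 cols 222 233 rowcounts [ 3  8  9 11 11 12 12 11 10  8  6]
the job is handed in; nothing more can be done
None
```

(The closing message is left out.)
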